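Turn the model carousel and take out a jaw model

TASK

Turn the carousel until the compartment with the larger of the two peach-coloured jaw models is squarely at the open front of the clear cover and comes to rest there. Then lift that model out through the opening and set it upright on the floor of the empty grey pan on the left of the carousel. Leave the other three things lying in the carousel.

Things in the scene. Friction and masses are not known exactly. Their poses are not given: they have to be found in the camera images.
- stand: fixed stand: grey base plate 270 x 260 mm (x, y), corner posts and a clear flat cover, its top 60 mm above the worktop (screw heads 63 mm). The cover shuts off the back (x > +30 mm) and both sides (|y| > 60 mm), leaving a 120 mm wide slot from the open front to x = +30 mm. Origin: on the worktop, on the carousel's axis. Its -x axis points to the open front, roughly to the robot.
- carousel (a joint): angle of the carousel in the stand, rad, counter-clockwise positive from above. It turns over half a turn either way against light friction (0.06 N m) and stays where left. At 0, and every 1.257 rad (72 degrees) from there, the middle of a compartment is exactly at the front. At the start the front one is empty and the wanted model is in one of the two next to it.
- disc (a point): centre of the upper side of the carousel's dark grey disc (244 mm across, no rim), which is the compartments' floor, 18 mm above the worktop; turns with it. Five radial ribs 6 mm high, 3 mm thick, 18 to 120 mm from the axis, part it into five equal compartments; things lie about 88 mm from the axis.
- knob (a point): the black upright grip blade at the centre of the carousel, which turns with it: 36 mm long along this point's x axis, 12 mm thick along its y axis, from 65 to 105 mm above the worktop. This point is on the axis, 90 mm above the worktop, 15 mm below the blade's top. At joint 0 its x axis is the stand's x axis.
- model: the wanted model: the larger of the two peach plaster jaw models in the carousel, 35 (x) x 40 (y) x 27 (z) mm, about 50 g. Origin: centre of its underside; z up through the teeth.
- small_model: the smaller peach plaster jaw model in the carousel, 26 x 30 x 19 mm; to be left in the carousel. Origin: centre of its underside.
- yellow_model: yellow plaster jaw model in the carousel, 40 x 47 x 30 mm; to be left there. Origin: centre of its underside.
- red_box: small closed red box in the carousel, 38 x 54 x 30 mm; to be left there. Origin: centre of its underside.
- pan: empty open grey pan on the worktop to the left of the carousel, 150 (x) x 120 (y) x 22 (z) mm outside, walls and floor 4 mm thick, about 0.5 kg. Origin: centre of its underside.

How it is judged:
On the way:
1. the carousel has been turned so that the model, still lying in its compartment, is at the front (within 25 mm of the stand's middle line) and the carousel is at rest (y of model in the frame of stand between -0.025 and 0.025 m and x of model in the frame of stand between -0.12 and -0.05 m and z of model in the frame of stand below 0.022 m and (value of joint carousel above 0.7 rad or value of joint carousel below -0.7 rad) and velocity of joint carousel between -0.05 and 0.05 rad/s), for 0.2 s.
At the end, for the whole second after the job is handed in: The larger peach model stands on the floor of the pan, inside its walls, upright within 10 degrees and at rest; the pan stands level; the small peach model, the yellow model and the red box are still on the carousel (centres within 125 mm of its axis) (x of model in the frame of pan between -0.065 and 0.065 m and y of model in the frame of pan between -0.05 and 0.05 m and z of model in the frame of pan below 0.009 m and angle between model's own z axis and vertical below 0.17 rad and linear speed of model below 0.02 m/s and angle between pan's own z axis and vertical below 0.1 rad and horizontal distance between each of small_model, yellow_model, red_box and knob below 0.125 m and distance between each of small_model, yellow_model, red_box and knob below 0.145 m); the robot touches nothing.
It also fails if it takes over 43 s, if anything falls off the work surface, if the arm or the gripper's body presses on something with over 40 N, if the wrist force passes 120 N, or if a joint passes its speed limit or range.

ROBOT

A 7-joint arm with a two-finger parallel gripper is mounted at the origin on a cart in front of the work surface, level with it; the furniture and walls round the work are solid. World frame = base frame: x ahead of the robot, y to its left, z up, the work surface at z = 0. Lengths are in m, angles in rad, forces in N, time in s.
With the tool pointing down it reaches from about 0.4 to 0.925 m from the base axis. Payload 5.6 kg.
Tool frame: the origin (TCP) lies midway between the tips of the shut fingers; the grasp point (between the pads) lies ctrl.grip_point_offset behind it (ctrl.grip_point_offset is the distance from the TCP to the grasp point, in m); x points along the fingers, y is the direction in which the jaws open and shut, and the axes are right-handed (so a half turn about x gives the same grasp; the last joint's range is limited). The gripper opens to 85 mm and grips with 20 to 120 N. Pads are 22 mm wide; open, the fingers measure 114 mm over their backs; the gripper's body (76 mm by 85 mm) begins 54 mm behind the grasp point. The pads swing forward as they close: fully open they stand 13 mm farther back than shut.
Start: joints at [1.282, 0.468, -0.012, 1.603, 0.006, 1.071, -0.056], TCP at [0.158, -0.63, 0.231] pointing down, gripper open.
Joint ranges: [-2.53, 2.53], [-0.31, 2.02], [-1.57, 1.55], [0.28, 2.44], [-1.29, 4.43], [0.15, 1.84], [-2.92, 2.92]. Speed limits (rad/s): [2.57, 2.57, 3.14, 3.14, 3.14, 3.14, 3.14].

INTERFACE

Orientations are given as a unit quaternion [w, x, y, z].
In Python, from plant import ctrl, cams, order gives the robot as it stands.
- The arm moves only by the shell command python3 -m handwheel 'ROWS' [FORCE]. ROWS is JSON, a list of rows, each an object of numbers: "dx", "dy", "dz": the shift along the world's x, y, z as a fraction of full scale; "rx", "ry", "rz": the turn, a rotation vector about the world's x, y, z as a fraction of full scale; "gripper": the gripper's target within -1 to 1 (shut at 1, half-way at 0, fully open at -1). In form: [{"dx": .., "dy": .., "dz": .., "rx": .., "ry": .., "rz": .., "gripper": ..}, ...]. A call has 1 to 12 rows; each row is the pose to reach, as a shift and turn from the pose commanded when the call began, turning the shorter way round; what a row does not reach only later rows make up. Full scale, the value 1, is 300 mm for a shift and 180 degrees for a turn. A row lasts 1/8 s, in which the tool goes at most 62.5 mm and 10.7 degrees, less where a joint would pass 70% of its speed; a pose out of reach is approached as far as the arm can. A call with a number of a shift or a turn outside -1 to 1 is refused whole. A call with a gripper value outside its range is refused whole. The fingers move at their own pace and stop on an object; FORCE is the grip in N (left out, the last holds). Time passes only in rows, so rows that repeat a pose let the fingers close. It gives the time, the measured TCP pose, the force and the opening at its end, in the units of the state.
- ctrl.observe(): the state, without advancing time (a new reading comes with each control period).
- cams.read_camera(name): name is "scene" or "side" or "wrist"; returns a dict with "img" (400x640x3 uint8, red, green, blue), "K" (3x3 intrinsics, pixels), "distortion" ([k1, k2, p1, p2, k3] as OpenCV has them; the pictures are not rectified), "rvec" (rotation vector, rad) and "tvec" (3), from world to camera coordinates, as OpenCV has them; the wrist camera has in their place "hand_eye" (4x4, takes a point from camera to tool coordinates, whose origin is the TCP and whose axes are the tool frame's). Camera axes: x right, y down, z forward; pixel columns grow to the right and rows downward; lengths in m; the calibration is good to about 2 mm. A picture is of the moment at which its call begins: read the wrist's pose just before it. There is no depth.
- order.hand_in(): hands the job in, once; it reports no verdict.
The state is a dict: "time": time; "q": joint angles; "joint_velocities": joint speeds; "joint_torque": joint torques, N m; "position": TCP position; "tcp_rot": TCP orientation; "contact_force": force on the tool from outside, world axes, zero at the start; "torque": the same for the moment, N m; "gripper_width": opening from 0.0 (shut) to 1.0 (fully open).
Only numpy, scipy, OpenCV 4.12 (cv2) and the standard library are available. Lean on these libraries where they do the work, as an engineer would, in place of code of your own. Each camera call takes 0.05 s, during which the arm holds its last target.

## Working session

There is one attempt and no reset: what is moved stays moved. The work goes in short steps, Python scripts to look and compute and a shell command to move; the robot and the scene stay as the last step left them, time stands still between calls to the robot, and variables do not carry over. Pictures are saved under pics/ and viewed, and the job is handed in when it is done.

```bash
ls; mkdir -p pics; python3 - <<'E'
from plant import ctrl,cams,order
import cv2,numpy as np
s=ctrl.observe(); print({k:(np.round(v,3).tolist()) for k,v in s.items()}); print(ctrl.grip_point_offset)
for n in("scene","side","wrist"):
    c=cams.read_camera(n); cv2.imwrite(f"pics/{n}0.png",c["img"][:,:,::-1]); print(n,c["K"].tolist(),c["distortion"],c.get("rvec"),c.get("tvec"),c.get("hand_eye"))
E
```

```text
pics
{'time': 0.0, 'q': [1.282, 0.468, -0.012, 1.604, 0.006, 1.071, -0.056], 'joint_velocities': [0.001, -0.0, -0.001, 0.001, 0.001, 0.0, 0.0], 'joint_torque': [-0.001, -53.238, 0.021, -25.131, 0.011, 0.008, -0.0], 'position': [0.158, -0.63, 0.23], 'tcp_rot': [-0.086, -0.702, -0.087, 0.702], 'contact_force': [0.472, -0.578, -1.036], 'torque': [-0.043, 0.019, -0.029], 'gripper_width': 0.996}
0.0187
scene [[365.9440515918923, 0.0, 322.3102985107421], [0.0, 365.9440515918923, 193.32044660197312], [0.0, 0.0, 1.0]] [-0.0269769  0.         0.         0.         0.       ] [ 1.13585243 -2.0470486   1.24507369] [0.41922375 0.2941278  0.50279429] None
side [[508.06325816631903, 0.0, 317.3200252854825], [0.0, 508.06325816631903, 201.41879756068488], [0.0, 0.0, 1.0]] [0.00529362 0.         0.         0.         0.        ] [ 2.02515    -0.38696291  0.21536468] [-0.52294596  0.22811415  0.77283624] None
wrist [[311.6814027862844, 0.0, 321.62968170519775], [0.0, 311.6814027862844, 198.07171605115064], [0.0, 0.0, 1.0]] [-0.05703639  0.          0.          0.          0.        ] None None [[ 1.36374587e-03 -3.09942452e-01  9.50754341e-01 -1.43053845e-01]
 [ 9.99999012e-01  9.83079878e-05 -1.40233354e-03  7.31920441e-05]
 [ 3.41175951e-04  9.50755314e-01  3.09942280e-01 -7.89049818e-02]
 [ 0.00000000e+00  0.00000000e+00  0.00000000e+00  1.00000000e+00]]
```

View pics/scene0.png

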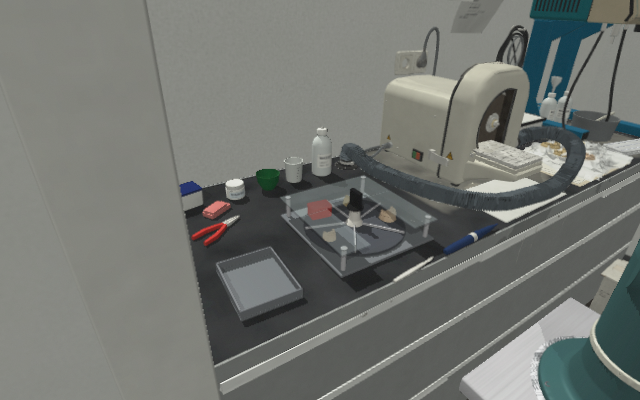

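View pics/side0.png

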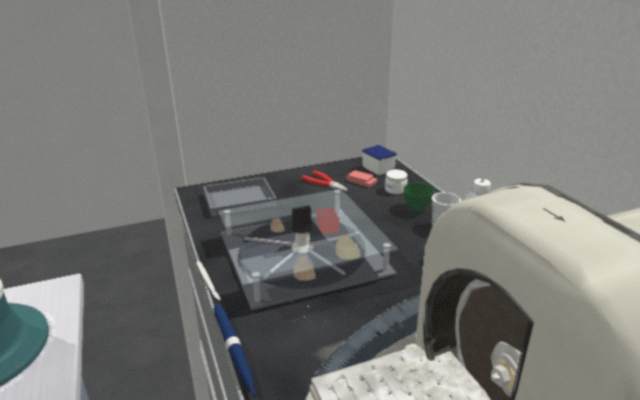

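View pics/wrist0.png

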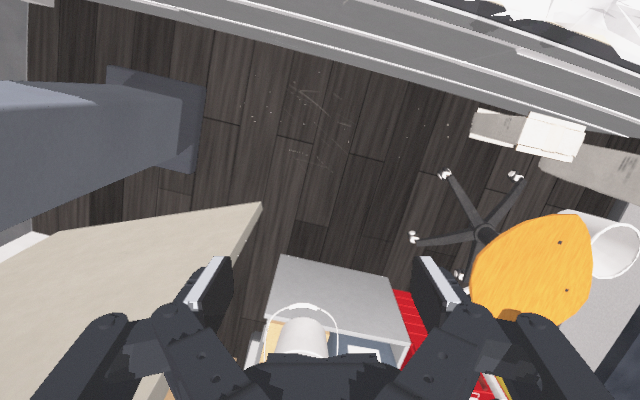

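```bash
python3 - <<'E'
import cv2
a=cv2.imread("pics/scene0.png")[170:330,200:440]; cv2.imwrite("pics/scene0c.png",cv2.resize(a,None,fx=3.3,fy=3.3,interpolation=cv2.INTER_CUBIC))
a=cv2.imread("pics/side0.png")[165:310,190:410]; cv2.imwrite("pics/side0c.png",cv2.resize(a,None,fx=3.6,fy=3.6,interpolation=cv2.INTER_CUBIC))
E
```

```text
(no output)
```

View pics/scene0c.png

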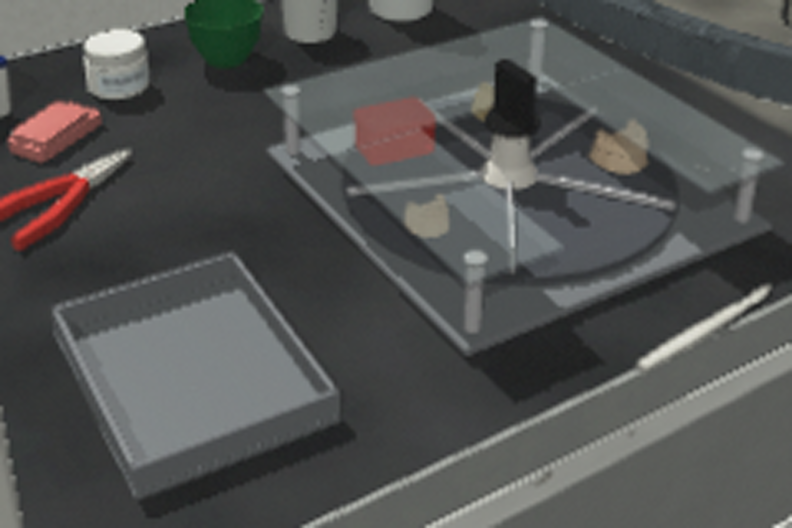

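View pics/side0c.png

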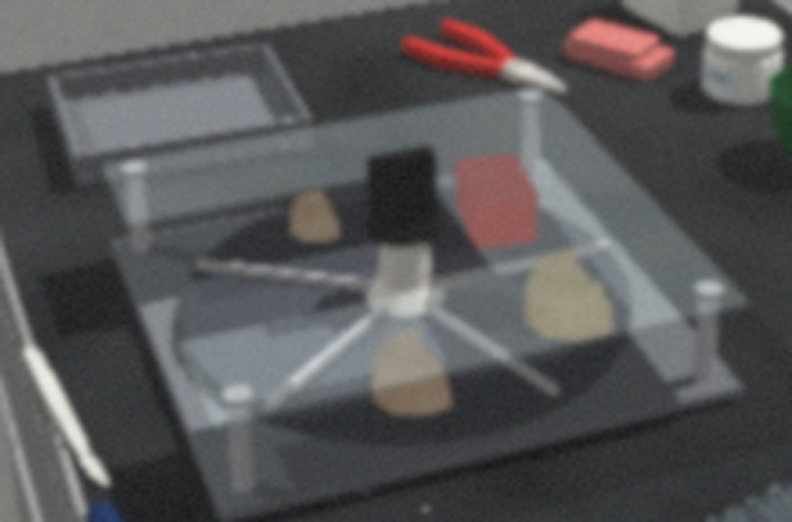

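```bash
cat > h.py <<'E'
import cv2,numpy as np
from scipy.spatial.transform import Rotation as R
from plant import ctrl,cams,order
def pose(name,c=None,s=None):
    c=c or cams.read_camera(name)
    if "rvec" in c and c["rvec"] is not None:
        Rm=cv2.Rodrigues(np.array(c["rvec"],float))[0]; t=np.array(c["tvec"],float).ravel()
        return c["K"],c["distortion"],Rm.T,-Rm.T@t
    s=s or ctrl.observe(); q=s["tcp_rot"]; Rt=R.from_quat([q[1],q[2],q[3],q[0]]).as_matrix()
    H=np.array(c["hand_eye"]); return c["K"],c["distortion"],Rt@H[:3,:3],Rt@H[:3,3]+np.array(s["position"])
def ray(P,uv):
    K,D,Rw,o=P
    p=cv2.undistortPoints(np.array([[uv]],float),np.array(K,float),np.array(D,float))[0,0]
    return o,Rw@np.array([p[0],p[1],1.])
def onz(P,uv,z):
    o,d=ray(P,uv); return o+d*(z-o[2])/d[2]
def proj(P,X):
    K,D,Rw,o=P; Rm=Rw.T
    return cv2.projectPoints(np.array(X,float).reshape(-1,3),cv2.Rodrigues(Rm)[0],-Rm@o,np.array(K,float),np.array(D,float))[0][:,0]
E
python3 - <<'E'
from h import *
A=pose("scene");B=pose("side")
fs=lambda u,v:(200+u/3.3,170+v/3.3); fd=lambda u,v:(190+u/3.6,165+v/3.6)
np.set_printoptions(precision=4,suppress=True)
print(A[3],B[3])
for a,b in zip([(475,258),(291,92),(538,22),(752,155)],[(133,168),(530,96),(708,288),(237,393)]):
    print("screw",onz(A,fs(*a),.062),onz(B,fd(*b),.062))
print("base",[onz(A,fs(*p),.003) for p in [(470,352),(268,152)]])
print("knobtop",onz(A,fs(515,75),.105),onz(B,fd(402,155),.105))
print("knob ends",onz(A,fs(500,65),.105),onz(A,fs(533,76),.105))
for a,b in zip([(55,310),(235,255),(338,395),(137,468)],[(75,155),(50,75),(268,45),(310,115)]):
    print("pan",onz(A,fs(*a),.022),onz(B,fd(*b),.022))
print("model",onz(A,fs(620,160),.025),onz(B,fd(412,395),.025))
print("small",onz(A,fs(428,222),.025),onz(B,fd(315,230),.025))
E
```

```text
[-0.0299  0.5249  0.4885] [ 0.2858 -0.7304  0.5546]
screw [0.433  0.1726 0.062 ] [0.4339 0.1743 0.062 ]
screw [0.6699 0.17   0.062 ] [0.6742 0.1712 0.062 ]
screw [ 0.6726 -0.0623  0.062 ] [ 0.6721 -0.0579  0.062 ]
screw [ 0.4299 -0.0567  0.062 ] [ 0.4322 -0.0549  0.062 ]
base [array([0.4213, 0.1814, 0.003 ]), array([0.6905, 0.181 , 0.003 ])]
knobtop [0.5425 0.0633 0.105 ] [0.5527 0.0556 0.105 ]
knob ends [0.5598 0.0632 0.105 ] [0.535  0.0536 0.105 ]
pan [0.565  0.3869 0.022 ] [0.4164 0.2779 0.022 ]
pan [0.5594 0.2702 0.022 ] [0.422 0.397 0.022]
pan [0.4126 0.2777 0.022 ] [0.57   0.3861 0.022 ]
pan [0.4196 0.392  0.022 ] [0.5657 0.2737 0.022 ]
model [ 0.5154 -0.0182  0.025 ] [ 0.5221 -0.0382  0.025 ]
small [0.5224 0.1456 0.025 ] [0.5249 0.1305 0.025 ]
```

```bash
python3 - <<'E'
from h import *
A=pose("scene");B=pose("side")
np.set_printoptions(precision=3,suppress=True)
s=ctrl.observe();q=s["tcp_rot"];print(R.from_quat([q[1],q[2],q[3],q[0]]).as_matrix())
for p in [(455,182),(385,150),(530,190),(470,245),(415,265),(590,150),(350,150),(225,390)]: print("scene",p,onz(A,p,0))
for p in [(420,310),(320,390),(210,270),(250,390),(185,190)]: print("side",p,onz(B,p,0))
E
```

```text
[[-0.     0.243 -0.97 ]
 [ 0.    -0.97  -0.243]
 [-1.    -0.     0.   ]]
scene (455, 182) [ 0.599 -0.37   0.   ]
scene (385, 150) [ 0.917 -0.363  0.   ]
scene (530, 190) [ 0.445 -0.523  0.   ]
scene (470, 245) [ 0.359 -0.132  0.   ]
scene (415, 265) [0.374 0.028 0.   ]
scene (590, 150) [ 0.517 -1.062  0.   ]
scene (350, 150) [ 0.982 -0.25   0.   ]
scene (225, 390) [0.313 0.461 0.   ]
side (420, 310) [ 0.677 -0.171  0.   ]
side (320, 390) [ 0.462 -0.265  0.   ]
side (210, 270) [0.374 0.076 0.   ]
side (250, 390) [ 0.373 -0.229  0.   ]
side (185, 190) [0.38  0.438 0.   ]
```

```bash
python3 -m handwheel '[{"dx":0.13,"dy":0.15,"dz":0.1,"rz":0.05},{"dx":0.26,"dy":0.3,"dz":0.1,"rz":0.11},{"dx":0.39,"dy":0.46,"dz":0.1,"rz":0.17},{"dx":0.52,"dy":0.61,"dz":0.1,"rz":0.23},{"dx":0.64,"dy":0.77,"dz":0.1,"rz":0.29},{"dx":0.7,"dy":0.95,"dz":0.1,"rz":0.35},{"dx":0.7,"dy":0.95,"dz":0.1,"rz":0.35}]'
python3 -c "
from h import *
print(np.round(ctrl.observe()['q'],2))"
```

```text
[ 1.28  0.47 -0.01  1.6   0.01  1.07 -0.06]invalid input
```

```bash
python3 -m handwheel '[{"dx":0.13,"dy":0.15,"dz":0.1,"rx":0,"ry":0,"rz":0.05,"gripper":-1},{"dx":0.26,"dy":0.3,"dz":0.1,"rx":0,"ry":0,"rz":0.11,"gripper":-1},{"dx":0.39,"dy":0.46,"dz":0.1,"rx":0,"ry":0,"rz":0.17,"gripper":-1},{"dx":0.52,"dy":0.61,"dz":0.1,"rx":0,"ry":0,"rz":0.23,"gripper":-1},{"dx":0.64,"dy":0.77,"dz":0.1,"rx":0,"ry":0,"rz":0.29,"gripper":-1},{"dx":0.7,"dy":0.95,"dz":0.1,"rx":0,"ry":0,"rz":0.35,"gripper":-1},{"dx":0.7,"dy":0.95,"dz":0.1,"rx":0,"ry":0,"rz":0.35,"gripper":-1}]'
python3 -c "
from h import *
print(np.round(ctrl.observe()['q'],2))"
```

```text
time: 1.23
position: [0.3703, -0.3411, 0.2617]
tcp_rot: [0.443, 0.551, 0.443, -0.551]
contact_force: [-1.1, -1.2, 0.1]
gripper_width: 0.998
[ 1.01  0.22 -0.37  1.9   0.09  1.04  0.38]
```

```bash
python3 -m handwheel '[{"dx":0.03,"dy":0.18,"dz":0,"rx":0,"ry":0,"rz":0.057,"gripper":-1},{"dx":0.06,"dy":0.36,"dz":0,"rx":0,"ry":0,"rz":0.114,"gripper":-1},{"dx":0.1,"dy":0.54,"dz":0,"rx":0,"ry":0,"rz":0.17,"gripper":-1},{"dx":0.13,"dy":0.72,"dz":0,"rx":0,"ry":0,"rz":0.228,"gripper":-1},{"dx":0.17,"dy":0.9,"dz":0,"rx":0,"ry":0,"rz":0.285,"gripper":-1},{"dx":0.17,"dy":1,"dz":0,"rx":0,"ry":0,"rz":0.34,"gripper":-1},{"dx":0.17,"dy":1,"dz":0,"rx":0,"ry":0,"rz":0.4,"gripper":-1},{"dx":0.17,"dy":1,"dz":0,"rx":0,"ry":0,"rz":0.456,"gripper":-1},{"dx":0.17,"dy":1,"dz":0,"rx":0,"ry":0,"rz":0.513,"gripper":-1},{"dx":0.17,"dy":1,"dz":0,"rx":0,"ry":0,"rz":0.568,"gripper":-1},{"dx":0.17,"dy":1,"dz":0,"rx":0,"ry":0,"rz":0.568,"gripper":-1}]'
python3 -c "
from h import *
s=ctrl.observe();P=pose('wrist',s=s)
print(np.round(s['q'],2),P[3],s['position'],s['tcp_rot']); cv2.imwrite('pics/w1.png',cams.read_camera('wrist')['img'][:,:,::-1])"
```

```text
time: 2.6
position: [0.4193, -0.0464, 0.2614]
tcp_rot: [0.707, 0.006, 0.707, -0.006]
contact_force: [-0.2, 0.1, -0.2]
gripper_width: 1.0
[ 0.79  0.1  -0.79  2.05  0.09  1.02  1.51] [ 0.33961059 -0.04524571  0.40443539] [ 0.41928669 -0.04635291  0.26140825] [ 0.70720325  0.00554842  0.70696608 -0.00563435]
```

View pics/w1.png

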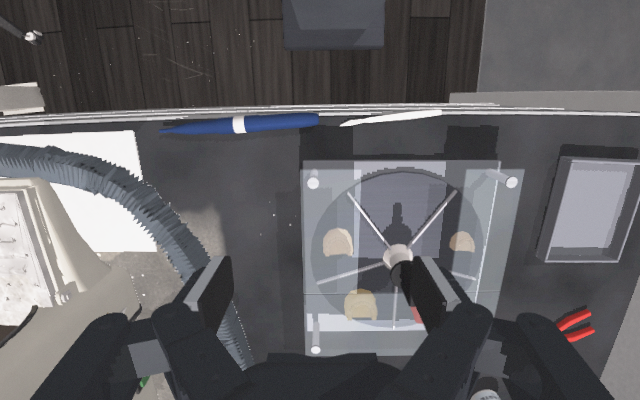

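```bash
python3 - <<'E'
from h import *
P=pose('wrist')
np.set_printoptions(precision=4,suppress=True)
for p in [(512,182),(313,183),(315,350)]: print(onz(P,p,.063))
a=cv2.imread("pics/w1.png")[150:360,290:530]; cv2.imwrite("pics/w1c.png",cv2.resize(a,None,fx=2.8,fy=2.8,interpolation=cv2.INTER_CUBIC))
for n,c in(("hubbase",(.5527,.0575,.018)),("top",(.5527,.0575,.105)),("f",(.5527-.018,.0575,.105)),("b",(.5527+.018,.0575,.105))): print(n,(proj(P,c)[0]-[290,150])*2.8)
E
```

```text
[0.4341 0.1746 0.063 ]
[ 0.432  -0.0557  0.063 ]
[ 0.672 -0.059  0.063]
hubbase [299.7252 299.1624]
top [348.48   403.1121]
f [352.3052 364.8445]
b [344.7262 440.0192]
```

View pics/w1c.png

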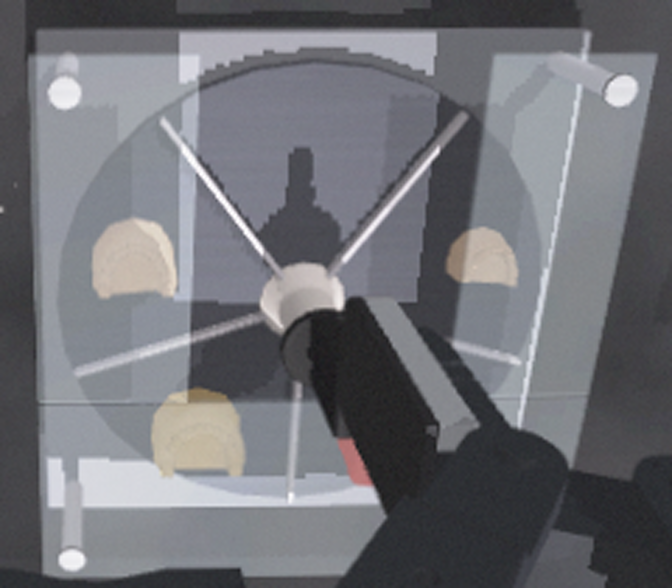

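```bash
python3 -m handwheel '[{"dx":0.15,"dy":0.12,"dz":0,"rx":0,"ry":0,"rz":0,"gripper":-1},{"dx":0.3,"dy":0.23,"dz":0,"rx":0,"ry":0,"rz":0,"gripper":-1},{"dx":0.446,"dy":0.347,"dz":0,"rx":0,"ry":0,"rz":0,"gripper":-1},{"dx":0.446,"dy":0.347,"dz":-0.15,"rx":0,"ry":0,"rz":0,"gripper":-1},{"dx":0.446,"dy":0.347,"dz":-0.3,"rx":0,"ry":0,"rz":0,"gripper":-1},{"dx":0.446,"dy":0.347,"dz":-0.4,"rx":0,"ry":0,"rz":0,"gripper":-1},{"dx":0.446,"dy":0.347,"dz":-0.4,"rx":0,"ry":0,"rz":0,"gripper":-1}]' 20
python3 -c "
from h import *
s=ctrl.observe();P=pose('wrist',s=s)
cv2.imwrite('pics/w2.png',cams.read_camera('wrist')['img'][:,:,::-1])
x,y=.5530,.0576
for d in(-.018,.018): print(proj(P,(x+d,y,.105)))
"
```

```text
time: 3.62
position: [0.5514, 0.0582, 0.1391]
tcp_rot: [0.705, 0.005, 0.709, -0.005]
contact_force: [-0.3, 0.5, 0.5]
gripper_width: 0.999
[[320.25668946 207.64309668]]
[[321.10265825 260.67373512]]
```

View pics/w2.png

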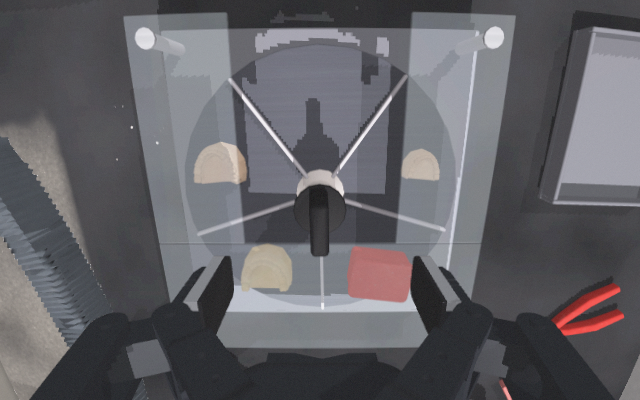

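```bash
python3 -m handwheel '[{"dx":0,"dy":0,"dz":-0.11,"rx":0,"ry":0,"rz":0,"gripper":-1},{"dx":0,"dy":0,"dz":-0.22,"rx":0,"ry":0,"rz":0,"gripper":-1},{"dx":0,"dy":0,"dz":-0.22,"rx":0,"ry":0,"rz":0,"gripper":-0.2},{"dx":0,"dy":0,"dz":-0.22,"rx":0,"ry":0,"rz":0,"gripper":0.4},{"dx":0,"dy":0,"dz":-0.22,"rx":0,"ry":0,"rz":0,"gripper":1},{"dx":0,"dy":0,"dz":-0.22,"rx":0,"ry":0,"rz":0,"gripper":1},{"dx":0,"dy":0,"dz":-0.22,"rx":0,"ry":0,"rz":0,"gripper":1},{"dx":0,"dy":0,"dz":-0.22,"rx":0,"ry":0,"rz":0,"gripper":1}]' 20
python3 -c "
from h import *
s=ctrl.observe();P=pose('wrist',s=s);print(np.round(s['q'],2))
cv2.imwrite('pics/w3.png',cams.read_camera('wrist')['img'][:,:,::-1])
"
```

```text
time: 4.72
position: [0.5537, 0.057, 0.0766]
tcp_rot: [0.708, 0.004, 0.707, -0.006]
contact_force: [-0.7, -4.1, 6.9]
gripper_width: 0.138
[ 0.34  0.63 -0.65  1.91  0.54  0.78  0.94]
```

View pics/w3.png

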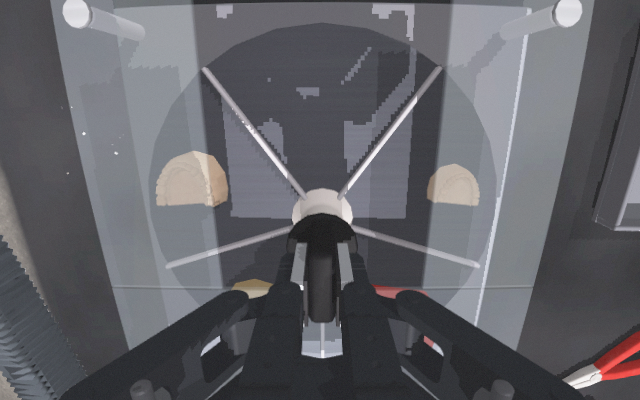

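```bash
python3 -m handwheel '[{"dx":0,"dy":0,"dz":0,"rx":0,"ry":0,"rz":-0.015,"gripper":1},{"dx":0,"dy":0,"dz":0,"rx":0,"ry":0,"rz":-0.045,"gripper":1},{"dx":0,"dy":0,"dz":0,"rx":0,"ry":0,"rz":-0.09,"gripper":1},{"dx":0,"dy":0,"dz":0,"rx":0,"ry":0,"rz":-0.135,"gripper":1},{"dx":0,"dy":0,"dz":0,"rx":0,"ry":0,"rz":-0.18,"gripper":1},{"dx":0,"dy":0,"dz":0,"rx":0,"ry":0,"rz":-0.225,"gripper":1},{"dx":0,"dy":0,"dz":0,"rx":0,"ry":0,"rz":-0.27,"gripper":1},{"dx":0,"dy":0,"dz":0,"rx":0,"ry":0,"rz":-0.315,"gripper":1},{"dx":0,"dy":0,"dz":0,"rx":0,"ry":0,"rz":-0.355,"gripper":1},{"dx":0,"dy":0,"dz":0,"rx":0,"ry":0,"rz":-0.385,"gripper":1},{"dx":0,"dy":0,"dz":0,"rx":0,"ry":0,"rz":-0.4,"gripper":1},{"dx":0,"dy":0,"dz":0,"rx":0,"ry":0,"rz":-0.4,"gripper":1}]'
python3 -m handwheel '[{"dx":0,"dy":0,"dz":0,"rx":0,"ry":0,"rz":0,"gripper":1},{"dx":0,"dy":0,"dz":0,"rx":0,"ry":0,"rz":0,"gripper":1},{"dx":0,"dy":0,"dz":0,"rx":0,"ry":0,"rz":0,"gripper":1}]'
python3 -c "
from h import *
s=ctrl.observe();print(np.round(s['q'],2))
cv2.imwrite('pics/s4.png',cams.read_camera('scene')['img'][:,:,::-1])
cv2.imwrite('pics/w4.png',cams.read_camera('wrist')['img'][:,:,::-1])
"
```

```text
time: 6.32
position: [0.5537, 0.0571, 0.0766]
tcp_rot: [0.57, 0.419, 0.568, -0.42]
contact_force: [-1.7, -3.5, 5.5]
gripper_width: 0.139
time: 6.7
position: [0.5537, 0.0571, 0.0766]
tcp_rot: [0.57, 0.419, 0.568, -0.42]
contact_force: [-0.5, -3.7, 5.7]
gripper_width: 0.132
[ 0.11  0.55 -0.35  1.92  0.28  0.71 -0.11]
```

View pics/w4.png

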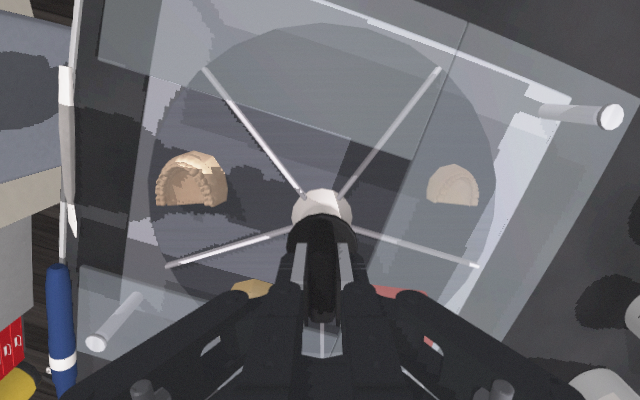

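View pics/s4.png

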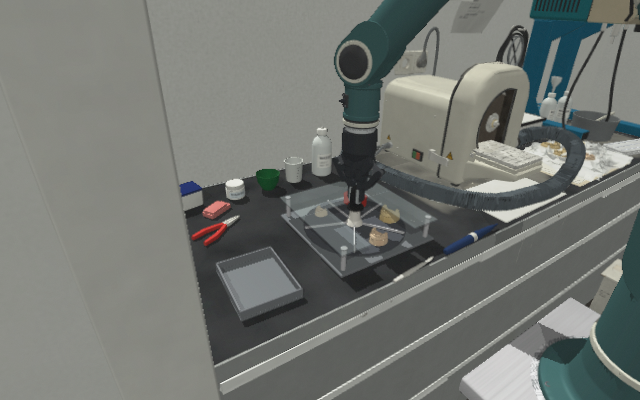

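```bash
python3 -m handwheel '[{"dx":0,"dy":0,"dz":0,"rx":0,"ry":0,"rz":0,"gripper":0},{"dx":0,"dy":0,"dz":0,"rx":0,"ry":0,"rz":0,"gripper":0},{"dx":0,"dy":0,"dz":0,"rx":0,"ry":0,"rz":0,"gripper":0},{"dx":0,"dy":0,"dz":0.12,"rx":0,"ry":0,"rz":0,"gripper":0},{"dx":0,"dy":0,"dz":0.24,"rx":0,"ry":0,"rz":0,"gripper":0},{"dx":-0.1,"dy":0,"dz":0.36,"rx":0,"ry":0,"rz":0.057,"gripper":0},{"dx":-0.2,"dy":0,"dz":0.36,"rx":0,"ry":0,"rz":0.114,"gripper":0},{"dx":-0.29,"dy":0,"dz":0.36,"rx":0,"ry":0,"rz":0.17,"gripper":0},{"dx":-0.29,"dy":0,"dz":0.36,"rx":0,"ry":0,"rz":0.228,"gripper":0},{"dx":-0.29,"dy":0,"dz":0.36,"rx":0,"ry":0,"rz":0.285,"gripper":0},{"dx":-0.29,"dy":0,"dz":0.36,"rx":0,"ry":0,"rz":0.34,"gripper":0},{"dx":-0.29,"dy":0,"dz":0.36,"rx":0,"ry":0,"rz":0.4,"gripper":0}]'
python3 -m handwheel '[{"dx":0,"dy":0,"dz":0,"rx":0,"ry":0,"rz":0,"gripper":0},{"dx":0,"dy":0,"dz":0,"rx":0,"ry":0,"rz":0,"gripper":0}]'
python3 - <<'E'
from h import *
s=ctrl.observe();P=pose('wrist',s=s);print(np.round(s['q'],2))
c=cams.read_camera('wrist');im=c['img'][:,:,::-1].copy()
import pickle;pickle.dump((P,s),open('w5.pkl','wb'))
cv2.imwrite('pics/w5.png',im)
print(proj(P,[(.465,.058,.018),(.465,.058,.045)]))
c=cams.read_camera('scene')['img'][:,:,::-1];cv2.imwrite('pics/s5.png',cv2.resize(c[170:330,200:440],None,fx=3.3,fy=3.3,interpolation=cv2.INTER_CUBIC))
E
```

```text
time: 8.3
position: [0.4658, 0.0588, 0.1833]
tcp_rot: [0.707, 0.002, 0.707, -0.002]
contact_force: [0.2, 0.1, 0.2]
gripper_width: 0.496
time: 8.55
position: [0.4659, 0.0586, 0.1832]
tcp_rot: [0.707, 0.006, 0.707, -0.006]
contact_force: [0.2, 0.6, -0.5]
gripper_width: 0.502
[ 0.41  0.32 -0.7   2.04  0.26  0.87  1.12]
[[320.89373593 178.45354717]
 [320.86249637 185.60172909]]
```

View pics/w5.png

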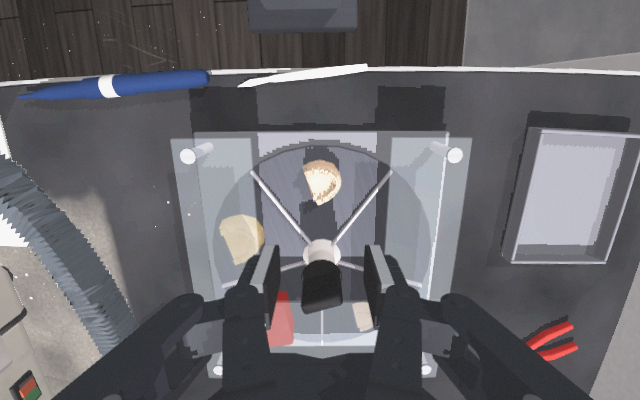

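View pics/s5.png

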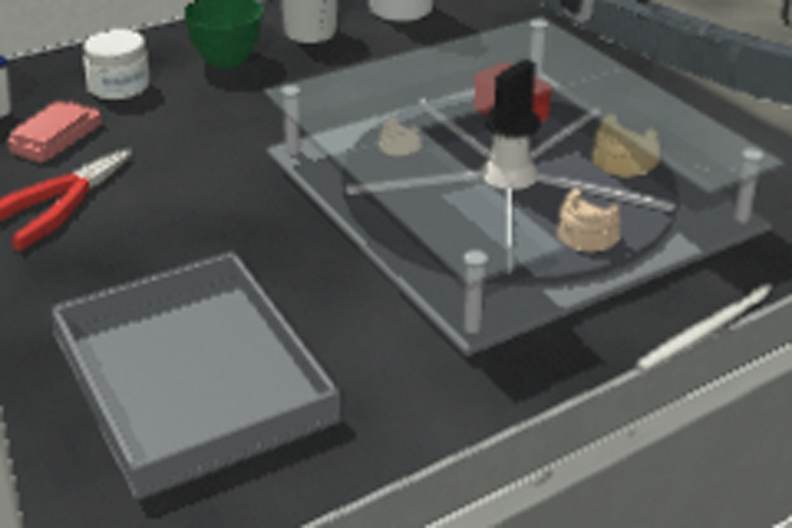

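```bash
python3 - <<'E'
import cv2
a=cv2.imread("pics/w5.png")[140:230,260:380]; cv2.imwrite("pics/w5c.png",cv2.resize(a,None,fx=6.5,fy=6.5,interpolation=cv2.INTER_CUBIC))
E
```

```text
(no output)
```

View pics/w5c.png

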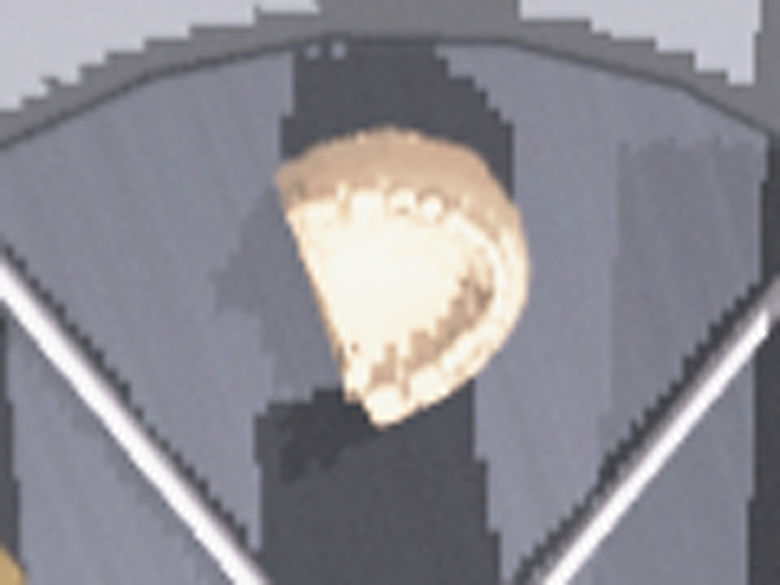

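```bash
python3 - <<'E'
from h import *
import pickle
P,s=pickle.load(open('w5.pkl','rb'))
f=lambda u,v:(260+u/6.5,140+v/6.5)
for n,p,z in [("baseA",(276,180),.018),("base B",(345,398),.02),("topA",(290,212),.04),("topB",(372,422),.045),("apex base",(528,268),.022),("apex top",(520,290),.04),("basefront",(390,128),.018),('rear',(460,395),.035)]: print(n,np.round(onz(P,f(*p),z),4))
# fit a model: D outline at base & top, overlay
def D(cx,cy,az):
    # x' = from flat to apex (35), y' width 40
    t=np.linspace(-np.pi/2,np.pi/2,30)
    pts=[(-17.5,-20)]+[(-17.5+12+23*np.cos(a),20*np.sin(a)) for a in t]+[(-17.5,20),(-17.5,-20)]
    p=np.array(pts)/1000; c,S=np.cos(az),np.sin(az)
    return np.c_[cx+p[:,0]*c-p[:,1]*S, cy+p[:,0]*S+p[:,1]*c]
im=cv2.resize(cv2.imread("pics/w5.png")[140:230,260:380],None,fx=6.5,fy=6.5)
for (x,y,az) in [(.4655,.0605,np.radians(109))]:
    for z,col in((.018,(255,0,0)),(.042,(0,0,255))):
        d=D(x,y,az); q=(proj(P,np.c_[d,np.full(len(d),z)])-[260,140])*6.5
        cv2.polylines(im,[q.astype(int)],True,col,1)
cv2.imwrite("pics/w5o.png",im)
E
```

```text
baseA [0.4535 0.0396 0.018 ]
base B [0.4887 0.0495 0.02  ]
topA [0.4535 0.0429 0.04  ]
topB [0.4841 0.0542 0.045 ]
apex base [0.4672 0.0785 0.022 ]
apex top [0.4657 0.0762 0.04  ]
basefront [0.4456 0.0574 0.018 ]
rear [0.4835 0.0674 0.035 ]
```

View pics/w5o.png

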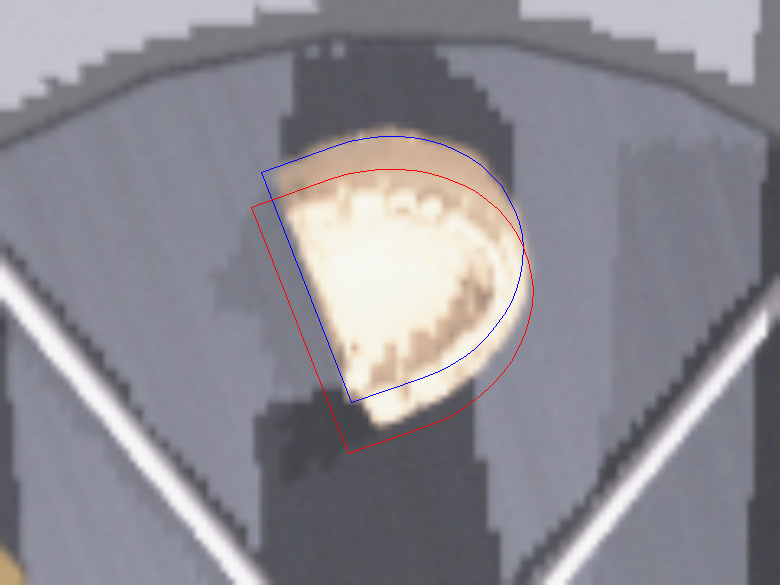

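```bash
python3 -m handwheel '[{"dx":0,"dy":0.0065,"dz":0,"rx":0,"ry":0,"rz":0.055,"gripper":-0.4},{"dx":0,"dy":0.0065,"dz":-0.1,"rx":0,"ry":0,"rz":0.108,"gripper":-0.4},{"dx":0,"dy":0.0065,"dz":-0.2,"rx":0,"ry":0,"rz":0.108,"gripper":-0.4},{"dx":0,"dy":0.0065,"dz":-0.3,"rx":0,"ry":0,"rz":0.108,"gripper":-0.4},{"dx":0,"dy":0.0065,"dz":-0.36,"rx":0,"ry":0,"rz":0.108,"gripper":-0.4},{"dx":0,"dy":0.0065,"dz":-0.36,"rx":0,"ry":0,"rz":0.108,"gripper":-0.4}]' 30
python3 - <<'E'
from h import *
s=ctrl.observe();P=pose('wrist',s=s)
im=cams.read_camera('wrist')['img'][:,:,::-1].copy()
cv2.imwrite('pics/w6.png',im)
c=cams.read_camera('scene')['img'][:,:,::-1];cv2.imwrite('pics/s6.png',cv2.resize(c[170:330,200:440],None,fx=3.3,fy=3.3,interpolation=cv2.INTER_CUBIC))
E
```

```text
time: 9.45
position: [0.4653, 0.0607, 0.0745]
tcp_rot: [0.697, -0.115, 0.698, 0.115]
contact_force: [-0.5, 0.7, 0.0]
gripper_width: 0.701
```

View pics/w6.png

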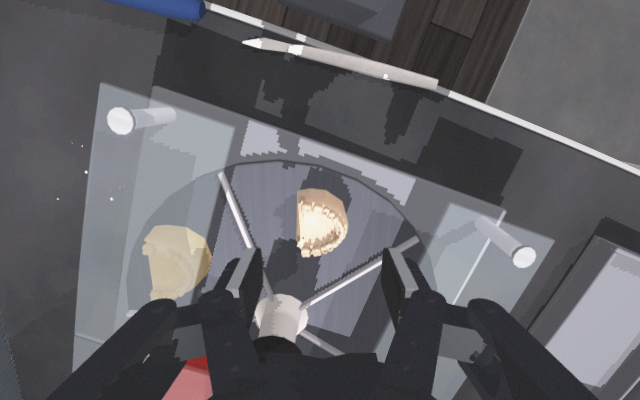

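View pics/s6.png

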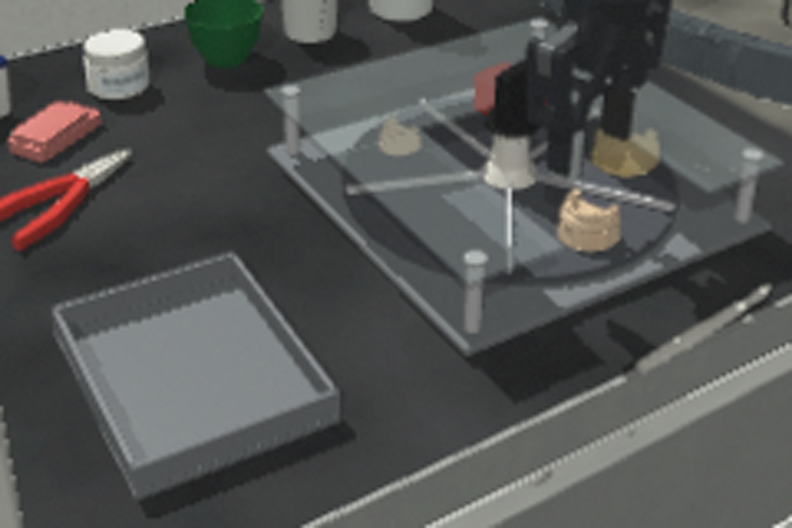

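```bash
python3 -m handwheel '[{"dx":0,"dy":0,"dz":-0.07,"rx":0,"ry":0,"rz":0,"gripper":-0.4},{"dx":0,"dy":0,"dz":-0.13,"rx":0,"ry":0,"rz":0,"gripper":-0.4},{"dx":0,"dy":0,"dz":-0.17,"rx":0,"ry":0,"rz":0,"gripper":-0.4},{"dx":0,"dy":0,"dz":-0.17,"rx":0,"ry":0,"rz":0,"gripper":0},{"dx":0,"dy":0,"dz":-0.17,"rx":0,"ry":0,"rz":0,"gripper":0.3},{"dx":0,"dy":0,"dz":-0.17,"rx":0,"ry":0,"rz":0,"gripper":0.5},{"dx":0,"dy":0,"dz":-0.17,"rx":0,"ry":0,"rz":0,"gripper":0.8},{"dx":0,"dy":0,"dz":-0.17,"rx":0,"ry":0,"rz":0,"gripper":0.8},{"dx":0,"dy":0,"dz":-0.17,"rx":0,"ry":0,"rz":0,"gripper":0.8}]' 30
python3 - <<'E'
from h import *
im=cams.read_camera('wrist')['img'][:,:,::-1].copy()
cv2.imwrite('pics/w7.png',im)
c=cams.read_camera('scene')['img'][:,:,::-1];cv2.imwrite('pics/s7.png',cv2.resize(c[170:330,200:440],None,fx=3.3,fy=3.3,interpolation=cv2.INTER_CUBIC))
E
```

```text
time: 10.72
position: [0.4662, 0.0605, 0.0246]
tcp_rot: [0.698, -0.115, 0.698, 0.115]
contact_force: [-0.5, 0.2, 2.5]
gripper_width: 0.371
```

View pics/w7.png

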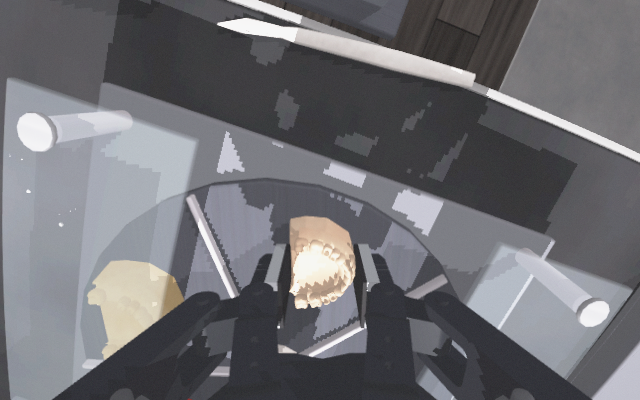

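View pics/s7.png

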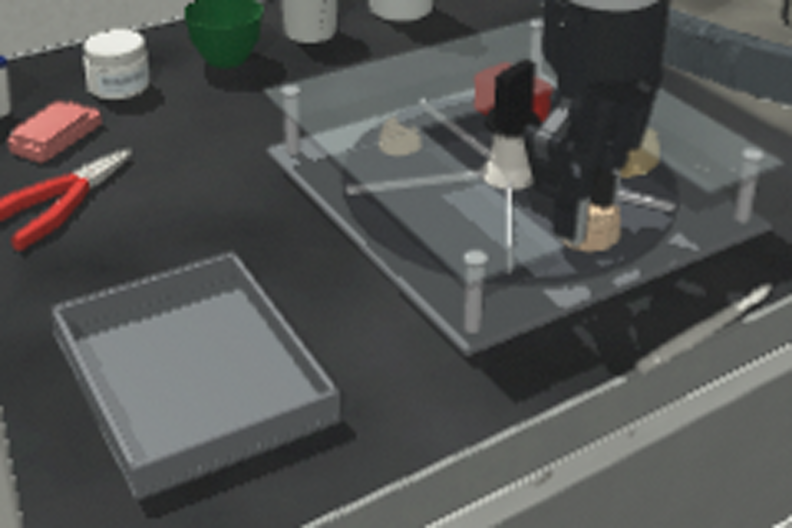

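```bash
python3 -m handwheel '[{"dx":0,"dy":0,"dz":0,"rx":0,"ry":0,"rz":0,"gripper":0.8},{"dx":0,"dy":0,"dz":0,"rx":0,"ry":0,"rz":0,"gripper":0.8},{"dx":0,"dy":0,"dz":0.02,"rx":0,"ry":0,"rz":0,"gripper":0.8},{"dx":0,"dy":0,"dz":0.04,"rx":0,"ry":0,"rz":0,"gripper":0.8},{"dx":0,"dy":0,"dz":0.04,"rx":0,"ry":0,"rz":0,"gripper":0.8}]'
python3 - <<'E'
from h import *
im=cams.read_camera('wrist')['img'][:,:,::-1].copy()
cv2.imwrite('pics/w8.png',im)
c=cams.read_camera('scene')['img'][:,:,::-1];cv2.imwrite('pics/s8.png',cv2.resize(c[170:330,200:440],None,fx=3.3,fy=3.3,interpolation=cv2.INTER_CUBIC))
E
```

```text
time: 11.45
position: [0.4662, 0.0606, 0.0367]
tcp_rot: [0.698, -0.115, 0.697, 0.115]
contact_force: [0.6, -0.9, 0.1]
gripper_width: 0.37
```

View pics/w8.png

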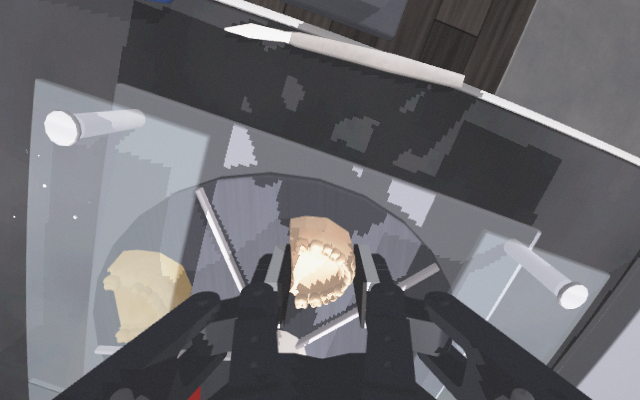

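View pics/s8.png

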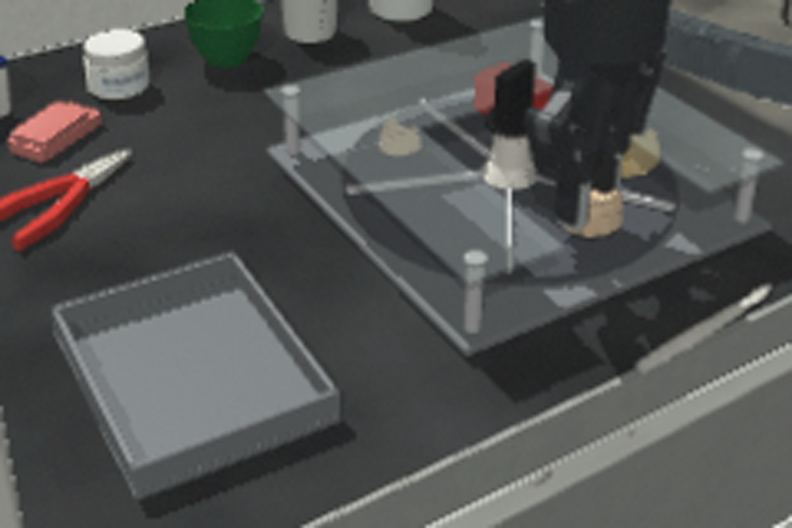

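```bash
python3 -m handwheel '[{"dx":0,"dy":0,"dz":0.07,"rx":0,"ry":0,"rz":0,"gripper":0.8},{"dx":0,"dy":0,"dz":0.17,"rx":0,"ry":0,"rz":0,"gripper":0.8},{"dx":0,"dy":0,"dz":0.28,"rx":0,"ry":0,"rz":0,"gripper":0.8},{"dx":0,"dy":0.06,"dz":0.36,"rx":0,"ry":0,"rz":0,"gripper":0.8},{"dx":0.01,"dy":0.18,"dz":0.38,"rx":0,"ry":0,"rz":0,"gripper":0.8},{"dx":0.03,"dy":0.32,"dz":0.38,"rx":0,"ry":0,"rz":0,"gripper":0.8},{"dx":0.05,"dy":0.46,"dz":0.38,"rx":0,"ry":0,"rz":0,"gripper":0.8},{"dx":0.07,"dy":0.6,"dz":0.38,"rx":0,"ry":0,"rz":0,"gripper":0.8},{"dx":0.083,"dy":0.74,"dz":0.38,"rx":0,"ry":0,"rz":0,"gripper":0.8},{"dx":0.083,"dy":0.85,"dz":0.38,"rx":0,"ry":0,"rz":0,"gripper":0.8},{"dx":0.083,"dy":0.905,"dz":0.38,"rx":0,"ry":0,"rz":0,"gripper":0.8},{"dx":0.083,"dy":0.905,"dz":0.38,"rx":0,"ry":0,"rz":0,"gripper":0.8}]'
python3 - <<'E'
from h import *
s=ctrl.observe();P=pose('wrist',s=s);print(np.round(s['q'],2))
im=cams.read_camera('wrist')['img'][:,:,::-1].copy()
cv2.imwrite('pics/w9.png',im)
c=cams.read_camera('scene')['img'][:,:,::-1];cv2.imwrite('pics/s9.png',cv2.resize(c[130:330,180:440],None,fx=3,fy=3,interpolation=cv2.INTER_CUBIC))
print(proj(P,[(.491,.332,.004)]))
E
```

```text
time: 13.05
position: [0.4903, 0.3326, 0.1499]
tcp_rot: [0.697, -0.115, 0.698, 0.115]
contact_force: [0.5, 0.7, -0.7]
gripper_width: 0.372
[-0.13  0.58 -0.71  1.78  0.46  0.95  0.87]
[[320.47742284 184.74477462]]
```

View pics/w9.png

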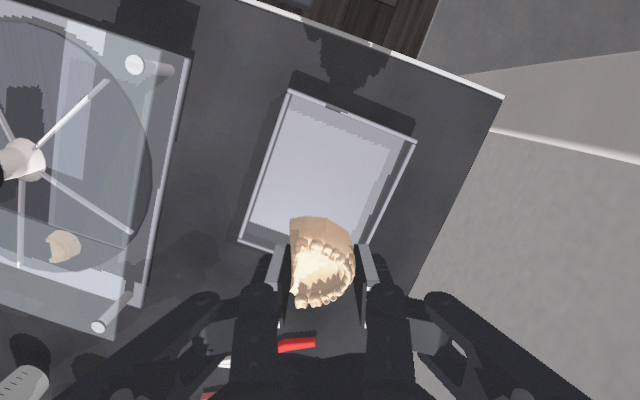

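View pics/s9.png

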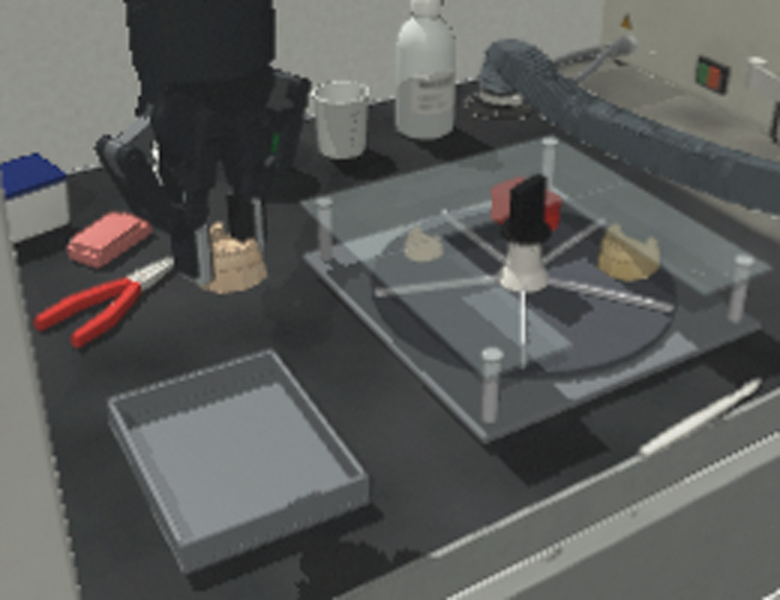

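```bash
python3 -m handwheel '[{"dx":0,"dy":0,"dz":-0.1,"rx":0,"ry":0,"rz":0,"gripper":0.8},{"dx":0,"dy":0,"dz":-0.22,"rx":0,"ry":0,"rz":0,"gripper":0.8},{"dx":0,"dy":0,"dz":-0.34,"rx":0,"ry":0,"rz":0,"gripper":0.8},{"dx":0,"dy":0,"dz":-0.41,"rx":0,"ry":0,"rz":0,"gripper":0.8},{"dx":0,"dy":0,"dz":-0.44,"rx":0,"ry":0,"rz":0,"gripper":0.8},{"dx":0,"dy":0,"dz":-0.452,"rx":0,"ry":0,"rz":0,"gripper":0.8},{"dx":0,"dy":0,"dz":-0.458,"rx":0,"ry":0,"rz":0,"gripper":0.8},{"dx":0,"dy":0,"dz":-0.458,"rx":0,"ry":0,"rz":0,"gripper":0.8}]'
python3 - <<'E'
from h import *
c=cams.read_camera('scene')['img'][:,:,::-1];cv2.imwrite('pics/s10.png',cv2.resize(c[200:330,200:340],None,fx=4.5,fy=4.5,interpolation=cv2.INTER_CUBIC))
E
```

```text
time: 14.2
position: [0.4913, 0.3324, 0.0136]
tcp_rot: [0.698, -0.115, 0.697, 0.115]
contact_force: [0.0, 0.5, 0.7]
gripper_width: 0.373
```

View pics/s10.png

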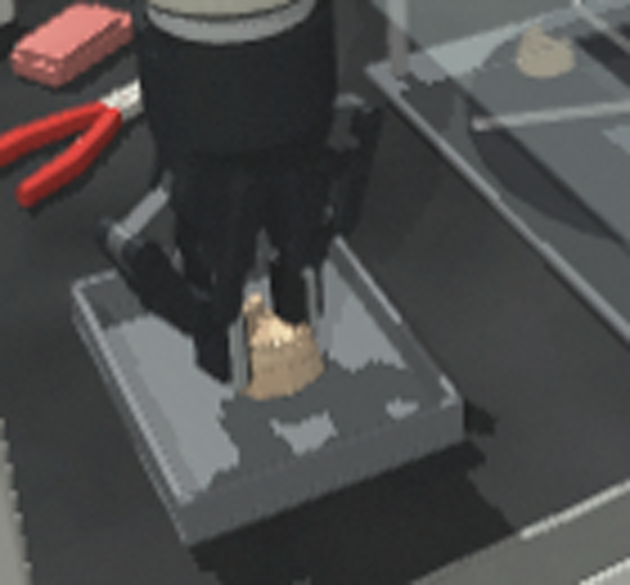

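```bash
python3 -m handwheel '[{"dx":0,"dy":0,"dz":-0.003,"rx":0,"ry":0,"rz":0,"gripper":0.8},{"dx":0,"dy":0,"dz":-0.006,"rx":0,"ry":0,"rz":0,"gripper":0.8},{"dx":0,"dy":0,"dz":-0.006,"rx":0,"ry":0,"rz":0,"gripper":0.8}]'; python3 -m handwheel '[{"dx":0,"dy":0,"dz":-0.003,"rx":0,"ry":0,"rz":0,"gripper":0.8},{"dx":0,"dy":0,"dz":-0.003,"rx":0,"ry":0,"rz":0,"gripper":0.8}]'
```

```text
time: 14.62
position: [0.4908, 0.332, 0.011]
tcp_rot: [0.698, -0.115, 0.698, 0.115]
contact_force: [-0.0, 0.2, -0.4]
gripper_width: 0.375
time: 14.88
position: [0.4909, 0.3321, 0.0106]
tcp_rot: [0.698, -0.115, 0.698, 0.115]
contact_force: [-0.6, -0.9, 4.1]
gripper_width: 0.373
```

Contact force 4 N: the model is on the pan floor. Release and retreat.

```bash
python3 -m handwheel '[{"dx":0,"dy":0,"dz":0,"rx":0,"ry":0,"rz":0,"gripper":0.2},{"dx":0,"dy":0,"dz":0,"rx":0,"ry":0,"rz":0,"gripper":0},{"dx":0,"dy":0,"dz":0,"rx":0,"ry":0,"rz":0,"gripper":-0.3},{"dx":0,"dy":0,"dz":0,"rx":0,"ry":0,"rz":0,"gripper":-0.3},{"dx":0,"dy":0,"dz":0.05,"rx":0,"ry":0,"rz":0,"gripper":-0.3},{"dx":0,"dy":0,"dz":0.15,"rx":0,"ry":0,"rz":0,"gripper":-0.3},{"dx":0,"dy":0,"dz":0.3,"rx":0,"ry":0,"rz":0,"gripper":-0.3},{"dx":0,"dy":0,"dz":0.45,"rx":0,"ry":0,"rz":0,"gripper":-0.3},{"dx":0,"dy":0,"dz":0.5,"rx":0,"ry":0,"rz":0,"gripper":-0.3},{"dx":0,"dy":0,"dz":0.5,"rx":0,"ry":0,"rz":0,"gripper":-0.3},{"dx":0,"dy":0,"dz":0.5,"rx":0,"ry":0,"rz":0,"gripper":-0.3}]'
python3 - <<'E'
from h import *
im=cams.read_camera('wrist')['img'][:,:,::-1].copy()
cv2.imwrite('pics/w11.png',im)
c=cams.read_camera('scene')['img'][:,:,::-1];cv2.imwrite('pics/s11.png',cv2.resize(c[130:330,180:440],None,fx=3,fy=3,interpolation=cv2.INTER_CUBIC))
E
```

```text
time: 16.25
position: [0.4902, 0.3313, 0.1589]
tcp_rot: [0.697, -0.115, 0.698, 0.114]
contact_force: [-0.3, -0.4, -0.4]
gripper_width: 0.65
```

View pics/w11.png

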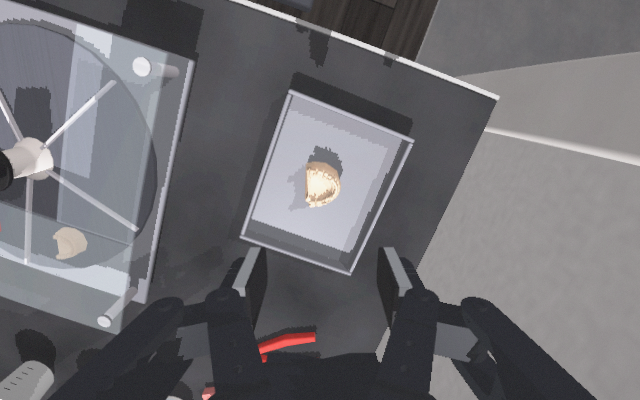

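View pics/s11.png

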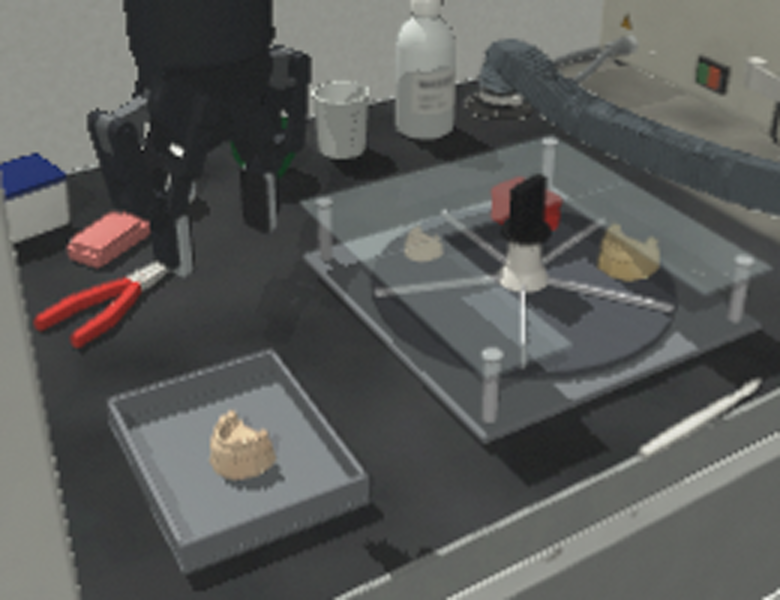

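The model stands upright in the middle of the pan (wrist image ~(322,185)). The other three things are still on the carousel, and the gripper is clear.

```bash
python3 -c "
from plant import order
print(order.hand_in())"
```

```text
the job is handed in; nothing more can be done
None
```

The larger peach model is standing in the grey pan and the job is handed in; the arm stopped at 16.25 s of the 43 s allowed. I gripped the knob and turned the carousel about 72° clockwise, which put the model at the open front. I measured it about 3 mm off the stand's middle line. Then I let go, took the model across its flat back and the front of its arch, lifted it out through the slot, lowered it until I read 4 N of contact, and released it.

The last pictures show the model upright near the middle of the pan floor. The small peach model, the yellow model and the red box are still on the carousel, and the gripper is about 150 mm above the pan, touching nothing. No check failed or disagreed. I did not measure the final tilt of the model or the carousel's speed at rest; I judged both by eye, and the hand-in reports no verdict.

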